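Close the specimen canister and hold its ratchet lever at the fourth click

TASK

Screw the canister's red cap clockwise until it is fully home, then advance the ratchet lever with its yellow knob by exactly four clicks from rest (to the green dot), never on to a fifth, while the cap stays shut. Finish while still holding the lever there with the gripper, because the gasket pushes it back if you let go. Leave the tube rack, the dropper bottle and the test cassette where they are.

Things in the scene. Friction and masses are not known exactly. Their poses are not given: they have to be found in the camera images.
- canister: White round specimen canister, 110 mm diameter, top 110 mm above the bench, bolted upright to the bench on a black 170 mm square plate 12 mm thick. Origin on its vertical axis at bench level, z up. Below the lever is a fixed black curved scale plate, from its wall out to 170 mm from the axis, top 52 mm above the bench, on the side the lever sweeps.
- home_mark (a point): One of two black lines on the canister's white top, 43 mm from its axis, along its x axis (+x side; the other is opposite). The cap's grip bar points along these lines when the cap is fully home.
- cap (a joint): Turn of the red captive screw cap about the canister's vertical axis, rad. 0 = fully home, against a firm stop; positive = loosened, anticlockwise seen from above. It starts 0.7 to 1.2 loose; tighten clockwise. It does not rise or come off. It turns against a steady friction of about 0.12 N m and stays where left.
- cap_grip (a point): Middle of the upright grip bar on the red screw cap, on the canister's axis, 143 mm above the bench. The bar is 56 mm long along this point's x axis, 14 mm thick along its y axis, and stands from 125 to 155 mm above the bench on the round cap disc of 68 mm diameter. Its x lies along the canister's x axis when the cap is home and turns with the cap.
- lever (a joint): Angle of the steel ratchet lever about the canister's axis, rad. 0 = at rest against its stop (start); advances anticlockwise seen from above to at most 1.12; a click each 0.16, fourth seated at 0.64. Springs back to 0 if let go. Push at the knob 4 N at rest to 6 N at click 4, plus 3 N up and down per click: most 0.04 past a seat, falling half-way to the next, least 0.04 before it.
- lever_knob (a point): Point on the axis of the lever's upright round yellow knob, 110 mm above the bench. Knob 22 mm diameter, fixed to the lever 130 mm from the canister's axis, from 73 to 128 mm above the bench; lever bar below it 18 mm wide. Its x points away from the canister's axis, y the way the lever advances, z up. At rest the lever points 1.92 rad clockwise from the canister's x axis.
- green_dot (a point): Large green dot (13 mm) on the black scale plate, 160 mm from the canister's axis: the yellow pointer at the lever's end points at it at the fourth click. Smaller white dots mark the rest place and the other clicks, 0.16 rad apart.
- rack: Bystander: grey tube rack, 78 by 166 by 50 mm, with red-capped tubes up to 108 mm, loose, standing beyond the canister. Origin at the centre of its underside. Leave it alone.
- dropper_center (a point): Bystander: small white dropper bottle with blue cap, 28 mm diameter, 64 mm high, loose, beside the canister; this point is half-way up it. Leave it alone.
- cassette_center (a point): Bystander: flat white test cassette, 70 by 21 by 6 mm, loose, lying near the canister; this point is its centre. Leave it alone.

How it is judged:
By the outcome, as a careful person would: the job done as asked, in the order asked, and still so for the second after the job is handed in, while the arm keeps its last pose, push and grip.
It also fails if it takes over 59 s, if anything falls off the work surface, if the arm or the gripper's body presses on something with over 40 N, if the wrist force passes 120 N, or if a joint passes its speed limit or range.

ROBOT

A 6-joint arm with a two-finger parallel gripper is mounted at the origin on the work surface. World frame = base frame: x ahead of the robot, y to its left, z up, the work surface at z = 0. Lengths are in m, angles in degrees, forces in N, time in s.
With the tool pointing down it reaches from about 0.4 to 0.825 m from the base axis. Payload 7 kg.
Tool frame: the origin (TCP) lies at the centre of the arm's flange, where the gripper is bolted on; the fingertips stand 178 mm ahead of it and the grasp point (between the pads) lies ahead of it (ctrl.grip_depth is the z of the grasp point in the tool frame, in m); z points along the fingers, x is the direction in which the jaws open and shut, and the axes are right-handed (so a half turn about z gives the same grasp; the last joint's range is limited). The gripper opens to 88 mm and grips with 3 to 60 N. Pads are 19 mm wide; open, the fingers measure 130 mm over their backs; the gripper's body (78 mm by 193 mm) begins 47 mm behind the grasp point.
Start: joints at [-52.764, 20.546, 0.682, 0, -70.136, -16.507], TCP at [0.239, -0.631, 0.405] pointing down, gripper open.
Joint ranges: [-176.03, 176.03], [-82.01, 121.73], [-58.28, 71.71], [-173.87, 95.51], [-174.79, -0.11], [-173.66, 173.66]. Speed limits (degrees/s): [136.94, 136.94, 172.46, 180, 180, 180].

INTERFACE

Orientations are given as [roll, pitch, yaw] about the fixed x, y, z axes, in that order (R = Rz(yaw) Ry(pitch) Rx(roll)).
In Python, from plant import ctrl gives the robot as it stands.
- The arm moves only by the tool carry_out, never from a script. Its arguments are lists of equal length, an entry for each row: "linear": the shift along the tool's x, y, z in cm, a list of three; "twist": the turn about the tool's z in degrees. In form: {"linear": [[tx, ty, tz], ...], "twist": [twist, ...]}. A call has 1 to 12 rows; each row is the pose to reach, as a shift and turn from the pose measured when the call began, along the tool's axes at that moment; what a row does not reach only later rows make up. A row lasts 1/12 s, in which the tool goes at most 41.7 mm and 7.16 degrees, less where a joint would pass 70% of its speed; a pose out of reach is approached as far as the arm can. A call with a gripper value outside its range is refused whole. "fingers" is the gripper's target within -1 to 1 (fully open at 1, half-way at 0, shut at -1), set as the call begins (left out, the last holds). The fingers move at their own pace and stop on an object; the grip force is fixed at half the most. Time passes only in rows, so rows that repeat a pose let the fingers close. It gives the time, the measured TCP pose, the force and the opening at its end, in the units of the state.
- ctrl.get_obs(): the state, without advancing time (a new reading comes with each control period).
- ctrl.snapshot(name): name is "scene" or "top" or "wrist"; returns the picture (480x640x3 uint8, blue, green, red); there is no depth.
- ctrl.camera_params(name): a dict with "fovy" (degrees; the focal length in pixels is half the picture's height over the tangent of half this angle, whatever the lens; pixels are square), "cx", "cy" (the principal point, pixels), "eye" and "rotation" of the camera in the world; the wrist camera has in their place "T_tool_cam" (4x4, takes a point from camera to tool coordinates, whose origin is the TCP and whose axes are the tool frame's). Camera axes: x right, y down, z forward; pixel columns grow to the right and rows downward; lengths in m; the calibration is good to about 2 mm. A picture is of the moment at which its call begins: read the wrist's pose just before it. camera_params takes no time and is no camera call.
- ctrl.close_job(): hands the job in, once; it reports no verdict.
The state is a dict: "clock": time; "joint_pos": joint angles; "qvel": joint speeds; "tau": joint torques, N m; "tool_pos": TCP position; "orientation": TCP orientation; "force": force on the tool from outside, world axes, zero at the start; "moment": the same for the moment, N m; "opening": finger opening in m.
Only numpy, scipy, OpenCV 4.12 (cv2) and the standard library are available. Lean on these libraries where they do the work, as an engineer would, in place of code of your own. Each camera call takes 0.05 s, during which the arm holds its last target.

## Working session

There is one attempt and no reset: what is moved stays moved. The work goes in short steps, Python scripts to look and compute and a tool call to move; the robot and the scene stay as the last step left them, time stands still between calls to the robot, and variables do not carry over. Pictures are saved under pics/ and viewed, and the job is handed in when it is done.

Besides the shell and the picture viewer there is one more tool, called after "Emit:" in YAML: its name, and indented under it one key for each argument. carry_out: Moves the arm, as the interface text tells. Its arguments: {"type":"object","properties":{"linear":{"type":"array","items":{"type":"array","items":{"type":"number"}}},"twist":{"type":"array","items":{"type":"number"}},"fingers":{"type":"number"}},"required":["linear","twist"]}

```bash
mkdir -p pics; ls; python3 - <<'E'
from plant import ctrl
import cv2
print(ctrl.get_obs(), ctrl.grip_depth)
for n in("scene","top","wrist"):
    print(n,ctrl.camera_params(n)); cv2.imwrite(f"pics/{n}0.png",ctrl.snapshot(n))
E
```

```text
pics
{'clock': 0.0, 'joint_pos': array([-5.27630079e+01,  2.05934088e+01,  6.34475152e-01, -1.99188988e-02,
       -7.01335399e+01, -1.65057056e+01]), 'qvel': array([ 0.04312743,  0.00377014,  0.00459702,  0.03280588,  0.00660637,
       -0.0371952 ]), 'tau': array([-5.42303678e-04, -5.82724357e+01,  2.93059194e+01,  6.99701786e+00,
        7.06247418e-03, -1.53426822e-04]), 'tool_pos': array([ 0.2388685 , -0.63113349,  0.4037061 ]), 'orientation': array([-1.79991678e+02, -9.39831522e-02,  1.10724496e+02]), 'force': array([-0.42000823,  1.39657449,  0.15538038]), 'moment': array([ 0.00937756, -0.06081533, -0.02526498]), 'opening': 0.08741172641115307} 0.1593
scene {'fovy': 42.75506241639835, 'cx': 328.738818291143, 'cy': 242.46647678914664, 'eye': array([1.30827756, 0.24456638, 0.72483802]), 'rotation': array([-1.28706134e+02, -1.14643819e-01,  1.03685904e+02])}
top {'fovy': 56.09899098379945, 'cx': 323.4963463061787, 'cy': 235.44033050140712, 'eye': array([0.46271215, 0.06704052, 0.73879499]), 'rotation': array([-1.70042123e+02, -1.93700312e-02, -9.14863709e+01])}
wrist {'fovy': 64.45985492059845, 'cx': 312.94748704209326, 'cy': 240.71752415774796, 'T_tool_cam': array([[ 9.99999598e-01,  7.99750269e-04,  4.05395563e-04,
         1.82768004e-04],
       [-8.85485992e-04,  9.51928092e-01,  3.06320295e-01,
        -8.42350742e-02],
       [-1.40927686e-04, -3.06320531e-01,  9.51928418e-01,
         1.96196536e-02],
       [ 0.00000000e+00,  0.00000000e+00,  0.00000000e+00,
         1.00000000e+00]])}
```

View pics/scene0.png

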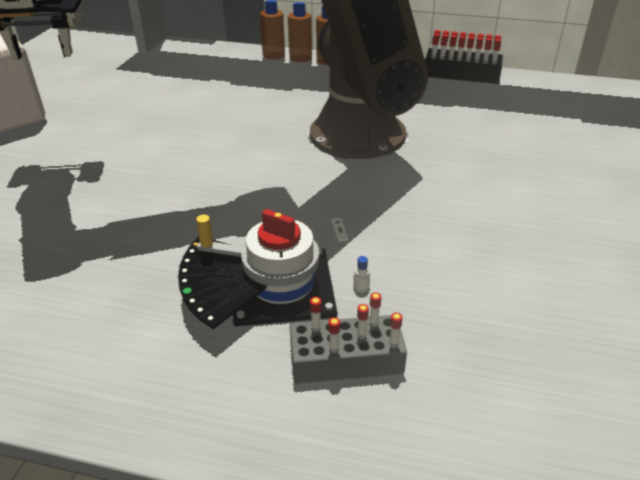

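View pics/top0.png

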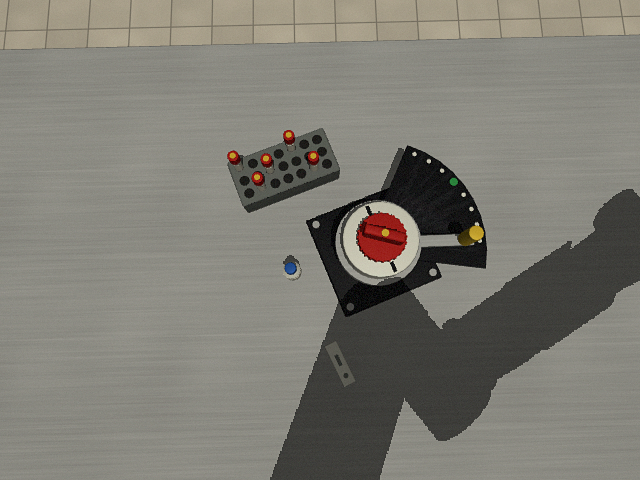

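View pics/wrist0.png

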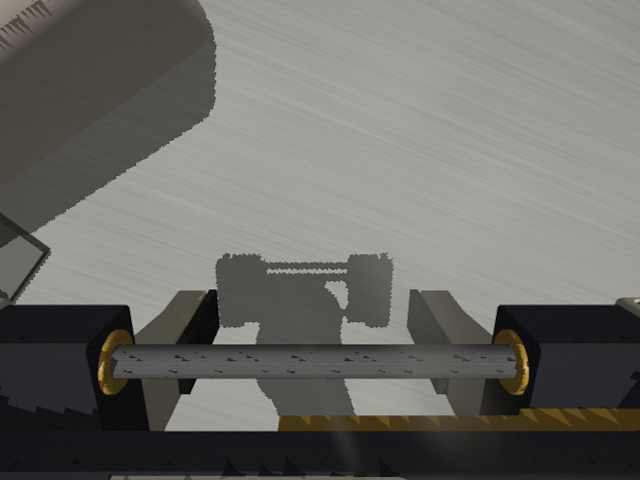

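```bash
cat > h.py <<'E'
import numpy as np,cv2
from scipy.spatial.transform import Rotation as Ro
from plant import ctrl
def cam(n,obs=None):
    p=ctrl.camera_params(n); f=240/np.tan(np.radians(p['fovy']/2))
    if n=='wrist':
        T=p['T_tool_cam'];R=Ro.from_euler('xyz',obs['orientation'],degrees=True).as_matrix()
        return f,p['cx'],p['cy'],R@T[:3,:3],R@T[:3,3]+obs['tool_pos']
    return f,p['cx'],p['cy'],Ro.from_euler('xyz',p['rotation'],degrees=True).as_matrix(),p['eye']
def ray(c,uv,z):
    f,cx,cy,R,e=c; d=R@np.array([(uv[0]-cx)/f,(uv[1]-cy)/f,1]); return e+d*(z-e[2])/d[2]
def proj(c,P):
    f,cx,cy,R,e=c; q=R.T@(np.asarray(P)-e); return np.array([cx+f*q[0]/q[2],cy+f*q[1]/q[2]])
def blobs(m,amin=6):
    n,l,s,c=cv2.connectedComponentsWithStats(m.astype(np.uint8))
    return [(c[i],s[i]) for i in range(1,n) if s[i][4]>=amin]
E
python3 - <<'E'
from h import *
for n in('top','scene'):
    im=cv2.imread(f'pics/{n}0.png'); hsv=cv2.cvtColor(im,cv2.COLOR_BGR2HSV);c=cam(n)
    H,S,V=cv2.split(hsv)
    y=(H>18)&(H<35)&(S>150)&(V>100); g=(H>45)&(H<85)&(S>120)&(V>60)
    for nm,m,z in(('yel',y,.128),('yel155',y,.155),('green',g,.052)):
        for ce,s in blobs(m): print(n,nm,ce.round(1),s,ray(c,ce,z).round(4))
im=cv2.imread('pics/top0.png');cv2.imwrite('pics/top_crop.png',cv2.resize(im[130:330,290:500],None,fx=3,fy=3,interpolation=cv2.INTER_CUBIC)[:600])
im=cv2.imread('pics/scene0.png');cv2.imwrite('pics/scene_crop.png',cv2.resize(im[180:340,170:370],None,fx=3.7,fy=3.7,interpolation=cv2.INTER_CUBIC))
E
```

```text
top yel [288.2 134.4] [286 132   6   6  24] [0.7182 0.1109 0.128 ]
top yel [232.2 155.2] [230 153   6   5  25] [0.689  0.1907 0.128 ]
top yel [312.8 155.4] [310 153   6   6  26] [0.6858 0.0762 0.128 ]
top yel [265.5 158. ] [263 156   6   5  26] [0.6836 0.1435 0.128 ]
top yel [256.6 176.8] [254 174   6   6  26] [0.6561 0.1561 0.128 ]
top yel [475.9 232.4] [469 225  15  15 171] [ 0.5687 -0.1461  0.128 ]
top yel [384.9 232.2] [382 229   7   7  42] [ 0.5723 -0.0207  0.128 ]
top yel155 [288.2 134.4] [286 132   6   6  24] [0.7069 0.1089 0.155 ]
top yel155 [232.2 155.2] [230 153   6   5  25] [0.679  0.1852 0.155 ]
top yel155 [312.8 155.4] [310 153   6   6  26] [0.6759 0.0758 0.155 ]
top yel155 [265.5 158. ] [263 156   6   5  26] [0.6738 0.1401 0.155 ]
top yel155 [256.6 176.8] [254 174   6   6  26] [0.6476 0.1521 0.155 ]
top yel155 [475.9 232.4] [469 225  15  15 171] [ 0.564  -0.1367  0.155 ]
top yel155 [384.9 232.2] [382 229   7   7  42] [ 0.5674 -0.0168  0.155 ]
top green [453.4 181.4] [450 178   8   8  54] [ 0.6647 -0.1439  0.052 ]
scene yel [277.3 214.4] [275 213   6   4  18] [ 0.5326 -0
[... 458 characters left out ...]
332 319   5   4  19] [0.7457 0.1159 0.128 ]
scene yel155 [277.3 214.4] [275 213   6   4  18] [ 0.5677 -0.0181  0.155 ]
scene yel155 [203.6 229.3] [197 215  13  32 301] [ 0.6315 -0.1157  0.155 ]
scene yel155 [194.8 243.4] [193 242   4   4  12] [ 0.6667 -0.1149  0.155 ]
scene yel155 [375.2 295.3] [373 294   5   4  16] [0.7124 0.1648 0.155 ]
scene yel155 [315. 300.] [313 299   5   3  15] [0.7404 0.0886 0.155 ]
scene yel155 [362.8 307.3] [361 306   5   4  16] [0.7387 0.1531 0.155 ]
scene yel155 [396.1 315.6] [394 314   5   4  16] [0.7432 0.1978 0.155 ]
scene yel155 [333.9 320.6] [332 319   5   4  19] [0.7711 0.1217 0.155 ]
scene green [186.7 290.1] [182 287  10   7  53] [ 0.6648 -0.1445  0.052 ]
```

View pics/top_crop.png

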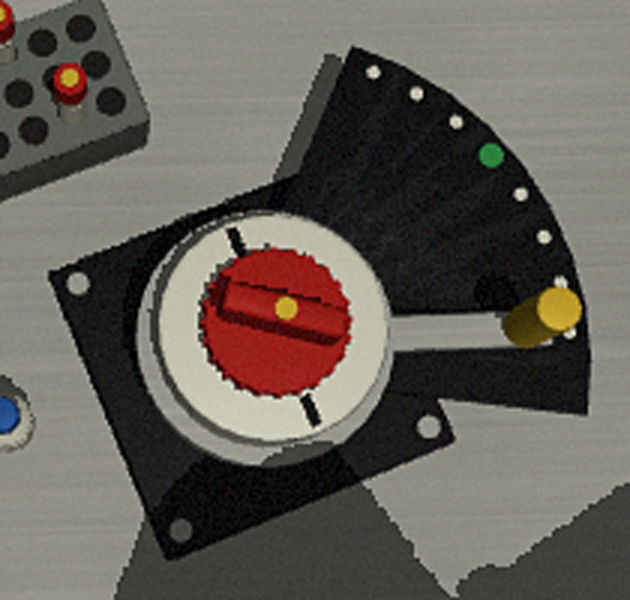

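View pics/scene_crop.png

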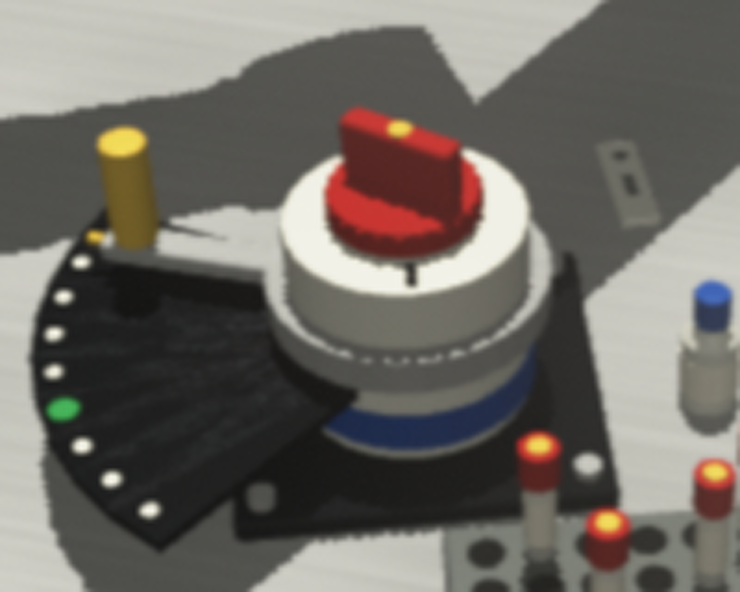

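```bash
python3 - <<'E'
from h import *
im=cv2.imread('pics/top0.png');c=cam('top')
cv2.imwrite('pics/bar.png',cv2.resize(im[205:270,350:415],None,fx=9,fy=9,interpolation=cv2.INTER_NEAREST))
A=np.array([.5675,-.0175])
K=ray(c,(475.9,232.4),.128)[:2]; G=(ray(c,(453.4,181.4),.052)[:2]+[.6648,-.1445])/2
for p in(K,G): d=p-A;print(np.hypot(*d),np.degrees(np.arctan2(d[1],d[0])))
E
```

```text
0.12858869793992728 -89.45457256624003
0.15973050430074198 -52.500604732638145
```

View pics/bar.png

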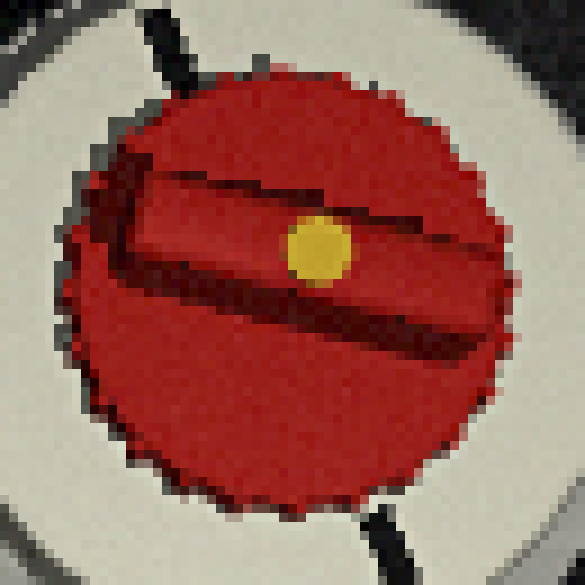

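```bash
python3 - <<'E'
from h import *
c=cam('top'); q=lambda x,y,z:ray(c,(350+x/9-.5,205+y/9-.5),z)[:2]
ang=lambda a,b:np.degrees(np.arctan2(*(b-a)[::-1]))
print(ang(q(490,335,.155),q(130,250,.155)),ang(q(495,250,.155),q(150,175,.155)), q(319,251,.155))
a=q(388,545,.11);b=q(170,53,.11);print(a,b,(a+b)/2,np.hypot(*(a-b)),ang(a,b))
P=proj(c,(.5675,-.0175,.155));print(P)
o=ctrl.get_obs();R=Ro.from_euler('xyz',o['orientation'],degrees=True).as_matrix()
print(R, R.T@(np.array([.5675,-.0175,.37])-o['tool_pos'])*100)
E
```

```text
74.97201717881596 75.9728002966318 [ 0.56715412 -0.01685339]
[ 0.52844202 -0.03175548] [ 0.60779703 -0.00121532] [ 0.56811952 -0.0164854 ] 0.0850289356352901 21.049464097680513
[385.42168208 232.11825012]
[[-3.53858059e-01  9.35298949e-01 -5.91143561e-04]
 [ 9.35298227e-01  3.53858525e-01  1.17110243e-03]
 [ 1.30451206e-03 -1.38491492e-04 -9.99999140e-01]] [45.76303591 52.45261068  3.44432624]
```

Emit:
carry_out:
  linear:
    - [1, 1.1, 0.1]
    - [3.3, 3.7, 0.3]
    - [5.9, 6.8, 0.5]
    - [8.6, 9.8, 0.7]
    - [11.3, 12.9, 0.9]
    - [14, 16, 1.1]
    - [16.7, 19.1, 1.3]
    - [19.4, 22.2, 1.5]
    - [22.1, 25.3, 1.7]
    - [24.8, 28.4, 1.9]
    - [27.5, 31.5, 2.1]
    - [30.2, 34.6, 2.2]
  twist: [-2, -6, -11, -16, -21, -26, -31, -36, -41, -46, -51, -54.7]

```text
clock: 1.15
tool_pos: [0.4559, -0.2243, 0.3822]
orientation: [179.9, -0.0, 165.7]
force: [1.7, -0.3, -0.1]
opening: 0.0879
```

```bash
cat >> h.py <<'E'
def to(xyz,yaw):
    o=ctrl.get_obs();R=Ro.from_euler('xyz',o['orientation'],degrees=True).as_matrix()
    print('t',round(o['clock'],2),'pos',o['tool_pos'].round(4),'rpy',o['orientation'].round(2),'F',o['force'].round(1),'M',o['moment'].round(2),'open',round(o['opening'],4))
    print('shift cm',(R.T@(np.array(xyz)-o['tool_pos'])*100).round(2),'twist',round((o['orientation'][2]-yaw+180)%360-180,2))
E
python3 -c "
from h import *
to((.5675,-.017,.36),165.4)"
```

```text
t 1.15 pos [ 0.4559 -0.2243  0.3822] rpy [ 1.7994e+02 -5.0000e-02  1.6569e+02] F [ 1.7 -0.3 -0.1] M [-0.05 -0.02  0.02] open 0.0879
shift cm [-5.69 22.84  2.24] twist 0.29
```

Emit:
carry_out:
  linear:
    - [-0.9, 3.7, 0.4]
    - [-1.8, 7.4, 0.8]
    - [-2.7, 11, 1.2]
    - [-3.6, 14.5, 1.6]
    - [-4.5, 18, 2.0]
    - [-5.2, 21, 2.2]
    - [-5.6, 22.5, 2.2]
    - [-5.7, 22.8, 2.2]
    - [-5.7, 22.8, 2.2]
    - [-5.7, 22.8, 2.2]
  twist: [0, 0.3, 0.3, 0.3, 0.3, 0.3, 0.3, 0.3, 0.3, 0.3]

```text
clock: 1.98
tool_pos: [0.5671, -0.0179, 0.3602]
orientation: [180.0, -0.1, 165.4]
force: [0.0, -0.7, 0.6]
opening: 0.0877
```

```bash
python3 - <<'E'
from h import *
to((.5675,-.017,.308),165.4)
o=ctrl.get_obs();im=ctrl.snapshot('wrist');cv2.imwrite('pics/w1.png',im)
c=cam('wrist',o);print(proj(c,(.5675,-.017,.155)))
b=np.radians(75.4);
for s in(-28,28): print(proj(c,(.5675+s*.001*np.cos(b),-.017+s*.001*np.sin(b),.155)))
E
```

```text
t 1.98 pos [ 0.5671 -0.0179  0.3602] rpy [ 1.7996e+02 -8.0000e-02  1.6538e+02] F [ 0.  -0.7  0.6] M [-0.01  0.11 -0.01] open 0.0877
shift cm [-0.03  0.1   5.22] twist -0.02
[310.6690577  285.25426508]
[310.6010455  234.96668771]
[310.73152375 331.44106713]
```

View pics/w1.png

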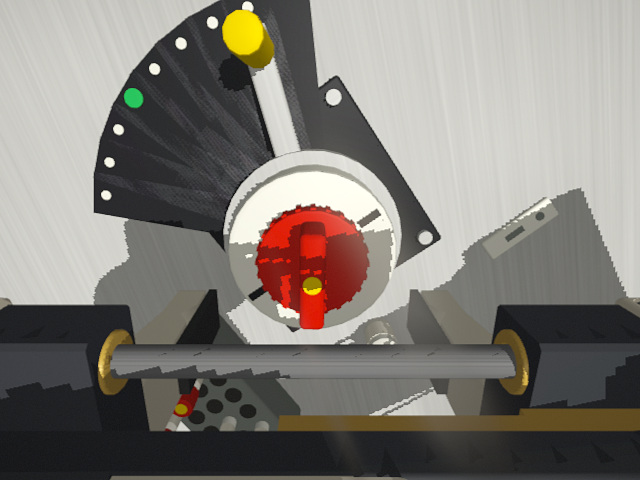

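The bar stands vertical in the wrist picture: its dot is at (312,286), against (311,285) predicted, so jaws and bar are aligned. I'll go down and close.

Emit:
carry_out:
  linear:
    - [0, 0, 0.8]
    - [0, 0, 2.2]
    - [0, 0.1, 3.6]
    - [0, 0.1, 4.7]
    - [0, 0.1, 5.2]
    - [0, 0.1, 5.2]
    - [0, 0.1, 5.2]
  twist: [0, 0, 0, 0, 0, 0, 0]

```text
clock: 2.62
tool_pos: [0.5671, -0.0177, 0.3084]
orientation: [180.0, -0.1, 165.3]
force: [0.7, -0.6, 0.3]
opening: 0.0876
```

Emit:
carry_out:
  linear:
    - [0, 0, 0]
    - [0, 0, 0]
    - [0, 0, 0]
    - [0, 0, 0]
    - [0, 0, 0]
    - [0, 0, 0]
    - [0, 0, 0]
    - [0, 0, 0]
    - [0, 0, 0]
    - [0, 0, 0]
  twist: [0, 0, 0, 0, 0, 0, 0, 0, 0, 0]
  fingers: -1

```text
clock: 3.45
tool_pos: [0.5671, -0.0176, 0.3084]
orientation: [180.0, -0.1, 165.3]
force: [-0.3, -0.3, -0.4]
opening: 0.0266
```

```bash
python3 -c "
from h import *
to((.5675,-.017,.308),110.8)"
```

```text
t 3.45 pos [ 0.5671 -0.0176  0.3084] rpy [ 1.7997e+02 -7.0000e-02  1.6533e+02] F [-0.3 -0.3 -0.4] M [ 0.04  0.09 -0.01] open 0.0266
shift cm [-0.02  0.07  0.04] twist 54.53
```

Emit:
carry_out:
  linear:
    - [0, 0, 0]
    - [0, 0, 0]
    - [0, 0, 0]
    - [0, 0, 0]
    - [0, 0, 0]
  twist: [0, 0, 0, 0, 0]

```text
clock: 3.87
tool_pos: [0.5675, -0.0177, 0.3085]
orientation: [180.0, -0.0, 165.3]
force: [3.7, -2.5, -2.4]
opening: 0.0137
```

Emit:
carry_out:
  linear:
    - [0, 0, 0]
    - [0, 0, 0]
    - [0, 0, 0]
    - [0, 0, 0]
    - [0, 0, 0]
    - [0, 0, 0]
    - [0, 0, 0]
    - [0, 0, 0]
    - [0, 0, 0]
    - [0, 0, 0]
    - [0, 0, 0]
    - [0, 0, 0]
  twist: [3, 8, 13, 18, 23, 28, 33, 38, 42, 45, 47, 48]

```text
clock: 4.87
tool_pos: [0.5673, -0.0175, 0.3085]
orientation: [-180.0, -0.1, 117.2]
force: [-0.0, 0.8, 0.3]
opening: 0.0141
```

```bash
python3 -c "
from h import *
to((.5675,-.017,.308),110.8)"
```

```text
t 4.87 pos [ 0.5673 -0.0175  0.3085] rpy [-1.7999e+02 -8.0000e-02  1.1724e+02] F [-0.   0.8  0.3] M [0.5  0.07 0.11] open 0.0141
shift cm [0.03 0.04 0.05] twist 6.44
```

Emit:
carry_out:
  linear:
    - [0, 0, 0]
    - [0, 0, 0]
    - [0, 0, 0]
    - [0, 0, 0]
    - [0, 0, 0]
    - [0, 0, 0]
    - [0, 0, 0]
  twist: [1, 2.5, 4, 5, 6, 7, 7]

```text
clock: 5.45
tool_pos: [0.5672, -0.0174, 0.3084]
orientation: [-180.0, -0.1, 110.2]
force: [0.7, 1.1, -1.0]
opening: 0.0137
```

```bash
python3 -c "
from h import *
to((.5675,-.017,.308),110.8)"
```

```text
t 5.45 pos [ 0.5672 -0.0174  0.3084] rpy [-1.7997e+02 -8.0000e-02  1.1021e+02] F [ 0.7  1.1 -1. ] M [ 0.31 -0.27  0.53] open 0.0137
shift cm [0.03 0.04 0.04] twist -0.59
```

Emit:
carry_out:
  linear:
    - [0, 0, 0]
    - [0, 0, 0]
    - [0, 0, 0]
    - [0, 0, 0]
    - [0, 0, 0]
  twist: [0.7, 1.4, 2, 2, 2]

```text
clock: 5.87
tool_pos: [0.5672, -0.0174, 0.3085]
orientation: [-180.0, -0.1, 108.2]
force: [0.2, 0.2, -0.5]
opening: 0.014
```

```bash
python3 - <<'E'
from h import *
to((.5675,-.017,.308),110.8)
im=ctrl.snapshot('top');cv2.imwrite('pics/top2.png',cv2.resize(im[180:300,310:470],None,fx=5,fy=5,interpolation=cv2.INTER_NEAREST))
im=ctrl.snapshot('scene');cv2.imwrite('pics/scene2.png',cv2.resize(im[180:340,170:370],None,fx=3.7,fy=3.7,interpolation=cv2.INTER_CUBIC))
E
```

```text
t 5.87 pos [ 0.5672 -0.0174  0.3085] rpy [-1.7996e+02 -7.0000e-02  1.0823e+02] F [ 0.2  0.2 -0.5] M [0.09 0.02 0.74] open 0.014
shift cm [0.03 0.04 0.05] twist -2.57
```

View pics/scene2.png

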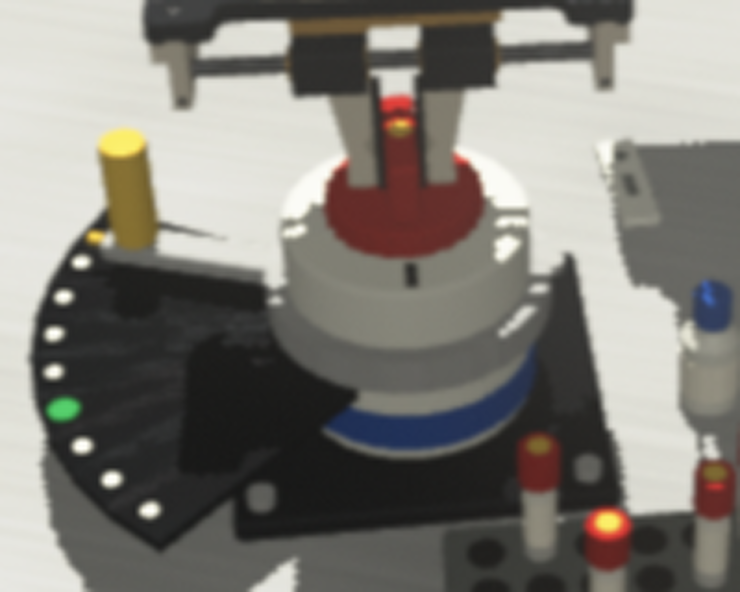

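Emit:
carry_out:
  linear:
    - [0, 0, 0]
    - [0, 0, 0]
    - [0, 0, 0]
    - [0, 0, 0]
    - [0, 0, 0]
    - [0, 0, 0]
    - [0, 0, 0]
    - [0, 0, 0]
  twist: [0, 0, 0, 0, 0, 0, 0, 0]
  fingers: 1

```text
clock: 6.63
tool_pos: [0.5672, -0.0175, 0.3085]
orientation: [-180.0, -0.1, 108.2]
force: [0.2, -0.7, 1.3]
opening: 0.0618
```

Emit:
carry_out:
  linear:
    - [0, 0, -0.8]
    - [0, 0, -2.2]
    - [0, 0, -3.6]
    - [0, 0, -4.7]
    - [0, 0, -5.2]
    - [0, 0, -5.2]
  twist: [0, 0, 0, 0, 0, 0]

```text
clock: 7.13
tool_pos: [0.5675, -0.0175, 0.3621]
orientation: [179.9, -0.1, 108.2]
force: [0.1, 0.1, -0.4]
opening: 0.0874
```

```bash
python3 - <<'E'
from h import *
to((.5675,-.017,.308),110.8)
o=ctrl.get_obs();im=ctrl.snapshot('wrist');cv2.imwrite('pics/w3.png',im)
c=cam('wrist',o)
im=ctrl.snapshot('scene');cv2.imwrite('pics/scene3.png',cv2.resize(im[190:290,230:340],None,fx=5,fy=5,interpolation=cv2.INTER_CUBIC))
E
```

```text
t 7.13 pos [ 0.5675 -0.0175  0.3621] rpy [ 1.7989e+02 -6.0000e-02  1.0823e+02] F [ 0.1  0.1 -0.4] M [-0.02  0.02  0.04] open 0.0874
shift cm [0.04 0.   5.41] twist -2.57
```

View pics/w3.png

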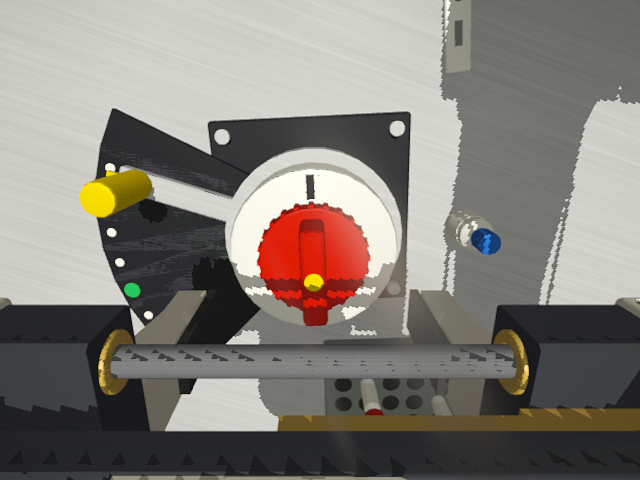

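View pics/scene3.png

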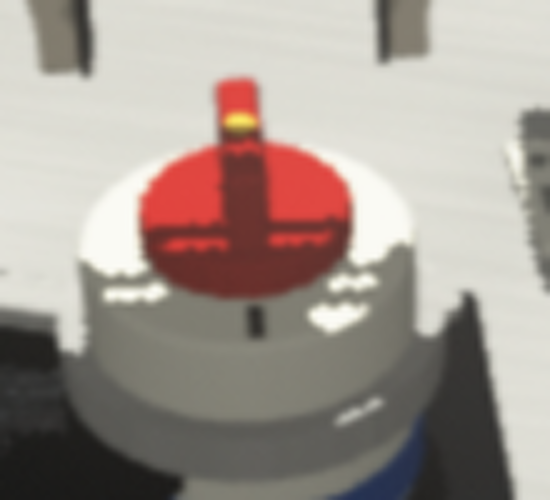

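```bash
python3 - <<'E'
from h import *
o=ctrl.get_obs();c=cam('wrist',o);im=cv2.imread('pics/w3.png')
ang=lambda a,b:np.degrees(np.arctan2(*(b-a)[::-1]))
q=lambda u,v,z:ray(c,(u,v),z)[:2]
a,b=q(222,136,.014),q(397,128,.014);print('bolts',a,b,ang(a,b))
print('mark',ang(q(309,176,.11),np.array([.5675,-.017])), ang(q(309.5,198,.11),np.array([.5675,-.017])),ang(q(309.5,198,.11),q(309,176,.11)))
cv2.imwrite('pics/w3c.png',cv2.resize(im[165:335,240:385],None,fx=3.5,fy=3.5,interpolation=cv2.INTER_NEAREST))
cv2.imwrite('pics/w3d.png',cv2.resize(im[200:330,280:350],None,fx=4.5,fy=4.5,interpolation=cv2.INTER_NEAREST))
E
```

```text
bolts [ 0.52338227 -0.11031384] [0.47207259 0.02492254] 110.77711710781799
mark 20.514922197683497 20.90932927488496 -160.6118808305129
```

View pics/w3c.png

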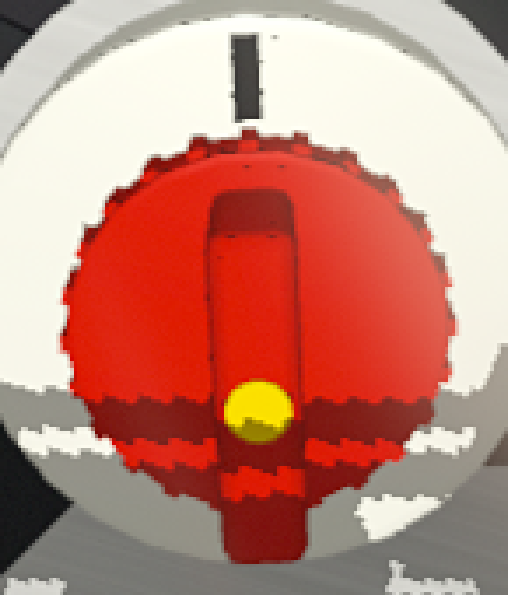

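```bash
python3 - <<'E'
from h import *
o=ctrl.get_obs();c=cam('wrist',o)
ang=lambda a,b:np.degrees(np.arctan2(*(b-a)[::-1]))
q=lambda x,y,z:ray(c,(240+x/3.5-.4,165+y/3.5-.4),z)[:2]
print(ang(q(211,235,.155),q(222,520,.155)),ang(q(297,235,.155),q(306,520,.155)),q(259,411,.155),ang(q(253,235,.155),q(259,411,.155)))
E
```

```text
19.78264362618104 20.526414029551226 [ 0.56515421 -0.01713029] 20.08672618172615
```

```bash
python3 -c "
from h import *
to((.5691,-.147,.36),180.7)"
```

```text
t 7.23 pos [ 0.567  -0.0175  0.3603] rpy [-1.7996e+02 -9.0000e-02  1.0821e+02] F [-0.2 -0.2 -0.8] M [ 0.02 -0.03 -0.  ] open 0.0875
shift cm [-1.237e+01 -3.850e+00  1.000e-02] twist -72.49
```

Emit:
carry_out:
  linear:
    - [-0.8, -0.2, 0]
    - [-2.2, -0.7, 0]
    - [-3.9, -1.2, 0]
    - [-5.6, -1.7, 0]
    - [-7.3, -2.3, 0]
    - [-9, -2.8, 0]
    - [-10.7, -3.3, 0]
    - [-11.8, -3.7, 0]
    - [-12.4, -3.85, 0]
    - [-12.4, -3.85, 0]
    - [-12.4, -3.85, 0]
    - [-12.4, -3.85, 0]
  twist: [-4, -11, -18, -25, -32, -39, -46, -53, -60, -66, -71, -72.5]

```text
clock: 8.23
tool_pos: [0.5689, -0.1476, 0.3589]
orientation: [179.9, -0.2, -179.0]
force: [-0.4, -0.3, 0.2]
opening: 0.0875
```

Emit:
carry_out:
  linear:
    - [0, 0, 0]
    - [0, 0, 0]
  twist: [0, 0]

```text
clock: 8.4
tool_pos: [0.5686, -0.1476, 0.3578]
orientation: [179.9, -0.3, -179.1]
force: [0.7, -0.6, -1.0]
opening: 0.0875
```

```bash
python3 - <<'E'
from h import *
to((.5691,-.147,.275),180.7)
o=ctrl.get_obs();im=ctrl.snapshot('wrist');cv2.imwrite('pics/w4.png',im)
c=cam('wrist',o);print(proj(c,(.5691,-.147,.128)))
H,S,V=cv2.split(cv2.cvtColor(im,cv2.COLOR_BGR2HSV))
for ce,s in blobs((H>22)&(H<35)&(S>150)&(V>190),30): print(ce,s,ray(c,ce,.128))
E
```

```text
t 8.4 pos [ 0.5686 -0.1476  0.3578] rpy [ 179.91   -0.29 -179.08] F [ 0.7 -0.6 -1. ] M [0.04 0.08 0.03] open 0.0875
shift cm [-0.09  0.05  8.27] twist 0.22
[308.83843012 266.66828603]
[306.88888889 269.45762712] [293 259  28  23 531] [ 0.57023468 -0.14520056  0.128     ]
```

View pics/w4.png

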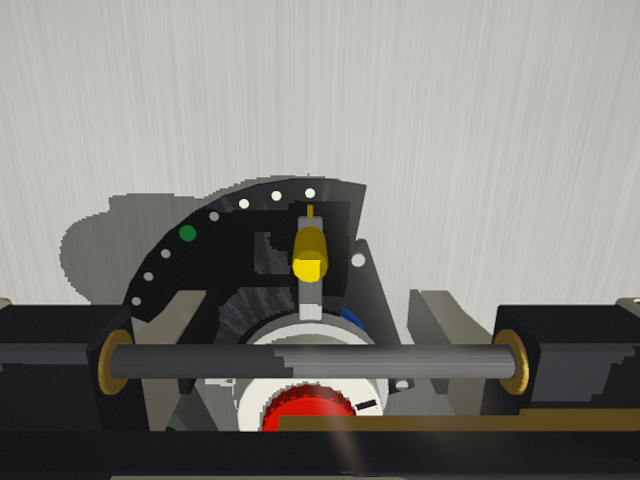

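Emit:
carry_out:
  linear:
    - [0, 0, 1]
    - [0, 0, 2.8]
    - [-0.1, 0.1, 4.6]
    - [-0.1, 0.1, 6.4]
    - [-0.1, 0.1, 7.6]
    - [-0.1, 0.1, 8.2]
    - [-0.1, 0.1, 8.2]
    - [-0.1, 0.1, 8.2]
  twist: [0, 0, 0.2, 0.2, 0.2, 0.2, 0.2, 0.2]

```text
clock: 9.12
tool_pos: [0.5694, -0.1464, 0.2758]
orientation: [179.9, -0.3, -179.3]
force: [-0.1, -0.2, 1.1]
opening: 0.0875
```

```bash
python3 - <<'E'
from h import *
to((.5695,-.1465,.275),180.7)
cv2.imwrite('pics/s5.png',cv2.resize(ctrl.snapshot('scene')[160:340,150:370],None,fx=3.3,fy=3.3))
E
```

```text
t 9.12 pos [ 0.5694 -0.1464  0.2758] rpy [ 179.92   -0.3  -179.3 ] F [-0.1 -0.2  1.1] M [-0. -0. -0.] open 0.0875
shift cm [-0.01 -0.01  0.08] twist -0.0
```

View pics/s5.png

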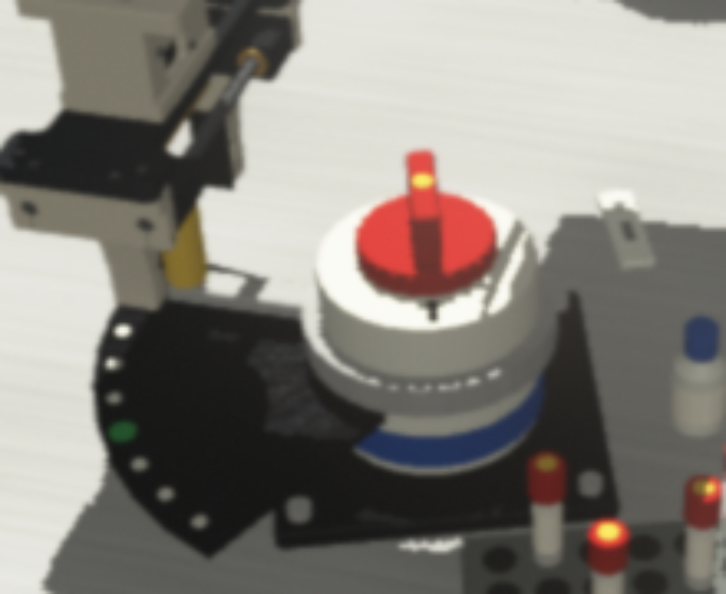

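Bar lined up with the home mark; knob between the open fingers. Close.

Emit:
carry_out:
  linear:
    - [0, 0, 0]
    - [0, 0, 0]
    - [0, 0, 0]
    - [0, 0, 0]
    - [0, 0, 0]
    - [0, 0, 0]
    - [0, 0, 0]
    - [0, 0, 0]
    - [0, 0, 0]
    - [0, 0, 0]
    - [0, 0, 0]
    - [0, 0, 0]
  twist: [0, 0, 0, 0, 0, 0, 0, 0, 0, 0, 0, 0]
  fingers: -1

```text
clock: 10.17
tool_pos: [0.57, -0.1464, 0.2765]
orientation: [179.9, -0.2, -179.3]
force: [1.1, -0.5, -1.8]
opening: 0.0217
```

Emit:
carry_out:
  linear:
    - [0, 0, 0]
    - [0, 0, 0]
    - [0, 0, 0]
  twist: [0, 0, 0]

```text
clock: 10.42
tool_pos: [0.57, -0.1464, 0.2765]
orientation: [179.9, -0.2, -179.3]
force: [0.7, -0.1, 0.0]
opening: 0.0213
```

```bash
python3 - <<'E'
from h import *
to((.5695,-.1465,.275),180.7)
o=ctrl.get_obs();R=Ro.from_euler('xyz',o['orientation'],degrees=True).as_matrix()
A=np.array([.5675,-.017]);p=(o['tool_pos']+R@[0,0,ctrl.grip_depth])[:2];d=p-A
print(p,np.hypot(*d),np.degrees(np.arctan2(d[1],d[0])))
d0=-89.3
# rotate measured grasp point about axis by steps
for k in np.arange(.04,.70,.04):
    t=k;Q=A+np.array([[np.cos(t),-np.sin(t)],[np.sin(t),np.cos(t)]])@d
    print(round(k,2),(R.T@np.r_[Q-p,0]*100).round(2),round(-np.degrees(k),1))
E
```

```text
t 10.42 pos [ 0.57   -0.1464  0.2765] rpy [ 179.93   -0.18 -179.29] F [ 0.7 -0.1  0. ] M [-0.05 -0.35  0.04] open 0.0213
shift cm [ 0.05 -0.01  0.15] twist 0.01
[ 0.5694883  -0.14624261] 0.12925790553147312 -89.11861587170856
0.04 [-0.52  0.01 -0.  ] -2.3
0.08 [-1.03  0.04 -0.  ] -4.6
0.12 [-1.55  0.1  -0.  ] -6.9
0.16 [-2.06  0.17 -0.01] -9.2
0.2 [-2.57  0.27 -0.01] -11.5
0.24 [-3.07  0.38 -0.01] -13.8
0.28 [-3.57  0.51 -0.01] -16.0
0.32 [-4.06  0.67 -0.01] -18.3
0.36 [-4.55  0.84 -0.01] -20.6
0.4 [-5.03  1.04 -0.01] -22.9
0.44 [-5.5   1.25 -0.02] -25.2
0.48 [-5.96  1.48 -0.02] -27.5
0.52 [-6.42  1.73 -0.02] -29.8
0.56 [-6.86  2.   -0.02] -32.1
0.6 [-7.29  2.28 -0.02] -34.4
0.64 [-7.71  2.58 -0.02] -36.7
0.68 [-8.12  2.9  -0.02] -39.0
```

Emit:
carry_out:
  linear:
    - [-0.52, 0.01, 0]
    - [-1.03, 0.04, 0]
    - [-1.55, 0.1, 0]
    - [-2.06, 0.17, 0]
    - [-2.57, 0.27, 0]
    - [-3.07, 0.38, 0]
    - [-3.57, 0.51, 0]
    - [-4.06, 0.67, 0]
    - [-4.55, 0.84, 0]
    - [-5.03, 1.04, 0]
    - [-5.03, 1.04, 0]
    - [-5.03, 1.04, 0]
  twist: [-2.3, -4.6, -6.9, -9.2, -11.5, -13.8, -16, -18.3, -20.6, -22.9, -22.9, -22.9]

```text
clock: 11.42
tool_pos: [0.6193, -0.1359, 0.2763]
orientation: [179.8, -0.3, -156.5]
force: [-4.9, -3.1, 5.1]
opening: 0.0216
```

```bash
cat > lev.py <<'E'
from h import *
import sys
to((.5695,-.1465,.275),180.7)
o=ctrl.get_obs();R=Ro.from_euler('xyz',o['orientation'],degrees=True).as_matrix()
A=np.array([.5675,-.017]);p=(o['tool_pos']+R@[0,0,ctrl.grip_depth])[:2];d=p-A
a=np.radians(np.degrees(np.arctan2(d[1],d[0]))+89.25)
print(p,'r',np.hypot(*d),'lever est',a)
for k in map(float,sys.argv[1:]):
    t=k-a;Q=A+np.array([[np.cos(t),-np.sin(t)],[np.sin(t),np.cos(t)]])@d
    print(round(k,3),(R.T@np.r_[Q-p,0]*100).round(2),round(-np.degrees(t),1))
E
python3 lev.py .48 .52 .56 .6 .64 .65
python3 - <<'E'
from h import *
o=ctrl.get_obs();cv2.imwrite('pics/w6.png',ctrl.snapshot('wrist'))
cv2.imwrite('pics/s6.png',cv2.resize(ctrl.snapshot('scene')[160:340,150:370],None,fx=3.3,fy=3.3))
E
```

```text
t 11.42 pos [ 0.6193 -0.1359  0.2763] rpy [ 179.85   -0.27 -156.47] F [-4.9 -3.1  5.1] M [-1.13  1.69 -0.14] open 0.0216
shift cm [4.99 1.02 0.16] twist 22.83
[ 0.61846958 -0.13583634] r 0.12930574294935446 lever est 0.39208416688293707
0.48 [-1.14  0.04 -0.01] -5.0
0.52 [-1.65  0.1  -0.01] -7.3
0.56 [-2.16  0.17 -0.01] -9.6
0.6 [-2.67  0.26 -0.01] -11.9
0.64 [-3.18  0.38 -0.01] -14.2
0.65 [-3.3   0.41 -0.01] -14.8
```

View pics/w6.png

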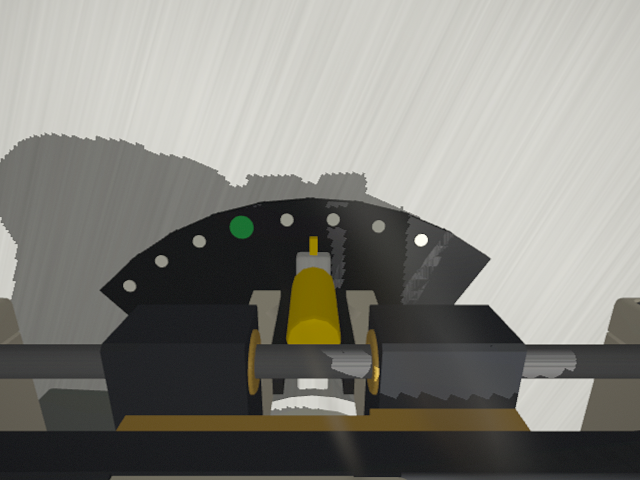

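View pics/s6.png

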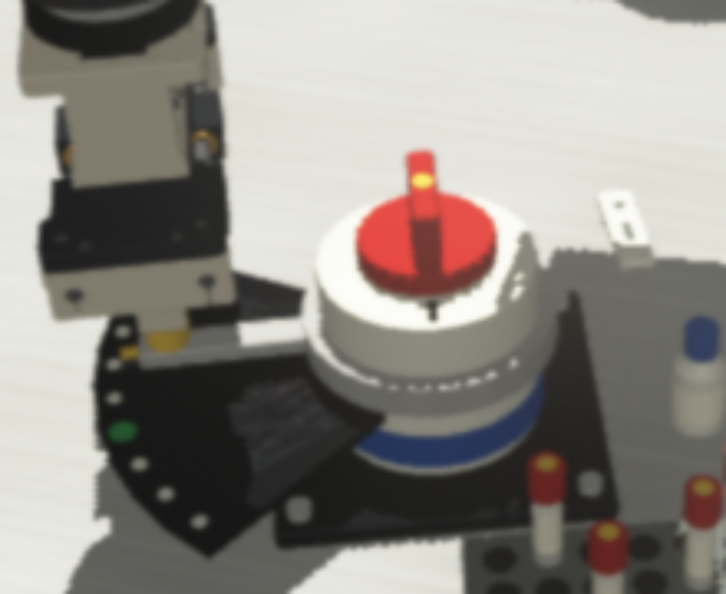

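Emit:
carry_out:
  linear:
    - [-0.5, 0, 0]
    - [-1.14, 0.04, 0]
    - [-1.65, 0.1, 0]
    - [-2.16, 0.17, 0]
    - [-2.67, 0.26, 0]
    - [-2.9, 0.31, 0]
    - [-2.9, 0.31, 0]
    - [-2.9, 0.31, 0]
  twist: [-2.3, -5, -7.3, -9.6, -11.9, -13, -13, -13]

```text
clock: 12.18
tool_pos: [0.6444, -0.1217, 0.2764]
orientation: [179.8, -0.2, -143.6]
force: [-1.4, -2.0, 1.4]
opening: 0.0214
```

```bash
python3 lev.py .64 .65 .66
cat > ptr.py <<'E'
from h import *
import sys
o=ctrl.get_obs();im=ctrl.snapshot('wrist');cv2.imwrite(f'pics/{sys.argv[1]}.png',im);c=cam('wrist',o)
H,S,V=cv2.split(cv2.cvtColor(im,cv2.COLOR_BGR2HSV)); A=np.array([.5675,-.017])
g=(H>45)&(H<85)&(S>120)&(V>50);y=(H>18)&(H<35)&(S>150)&(V>80);w=(S<60)&(V>110)
w[:190]=0;w[300:]=0
def rep(n,uv,z):
    d=ray(c,uv,z)[:2]-A;print(n,np.round(uv,1),'r',np.hypot(*d).round(4),'ang',np.radians(np.degrees(np.arctan2(d[1],d[0]))+89.25).round(3))
for ce,s in blobs(g,30): rep('green',ce,.052)
for ce,s in blobs(w,30):
    if s[4]<300: rep('white',ce,.052)
v,u=np.nonzero(y[190:380]);v=v+190
k=v<v.min()+6
for z in(.06,.065): rep('tip',(u[k].mean(),v[k].mean()),z)
E
python3 ptr.py w7
```

```text
t 12.18 pos [ 0.6444 -0.1217  0.2764] rpy [ 179.8    -0.22 -143.59] F [-1.4 -2.   1.4] M [-0.54  0.54 -0.26] open 0.0214
shift cm [7.5  2.45 0.18] twist 35.71
[ 0.64359575 -0.12160028] r 0.12935138525681608 lever est 0.6158489769899668
0.64 [-0.31  0.   -0.  ] -1.4
0.65 [-0.44  0.   -0.  ] -2.0
0.66 [-0.57  0.01 -0.  ] -2.5
green [305.  218.5] r 0.1594 ang 0.639
white [350.9 221. ] r 0.1596 ang 0.479
white [259.  222.8] r 0.1594 ang 0.801
white [395.6 230.5] r 0.1598 ang 0.317
white [422.  227.6] r 0.1664 ang 0.235
white [215.2 234.3] r 0.1593 ang 0.962
white [436.5 247. ] r 0.1598 ang 0.154
white [175.5 251.9] r 0.1593 ang 1.124
white [472.2 268.4] r 0.16 ang -0.007
white [265.6 295.1] r 0.1155 ang 0.852
white [360.3 295.1] r 0.1163 ang 0.363
tip [313.1 238.6] r 0.1502 ang 0.611
tip [313.1 238.6] r 0.1518 ang 0.611
```

View pics/w7.png

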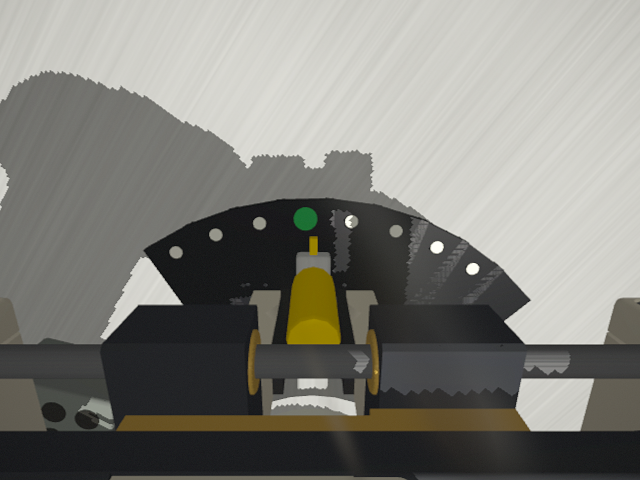

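Emit:
carry_out:
  linear:
    - [-0.2, 0, 0]
    - [-0.4, 0, 0]
    - [-0.5, 0, 0]
    - [-0.5, 0, 0]
    - [-0.5, 0, 0]
    - [-0.5, 0, 0]
  twist: [-1, -1.8, -2.2, -2.2, -2.2, -2.2]

```text
clock: 12.73
tool_pos: [0.6481, -0.119, 0.2763]
orientation: [179.8, -0.3, -141.4]
force: [-3.3, -3.3, 4.9]
opening: 0.0211
```

```bash
python3 lev.py .64 .65 ; python3 ptr.py w8 | egrep 'green|tip'; python3 lev.py | head -1
```

```text
t 12.73 pos [ 0.6481 -0.119   0.2763] rpy [ 179.77   -0.25 -141.4 ] F [-3.3 -3.3  4.9] M [-1.25  1.37 -0.21] open 0.0211
shift cm [7.86 2.75 0.18] twist 37.9
[ 0.64712938 -0.11894355] r 0.1293573582737534 lever est 0.65002764316618
0.64 [0.13 0.   0.  ] 0.6
0.65 [0. 0. 0.] 0.0
green [315.1 218.5] r 0.1594 ang 0.639
tip [313.4 238.6] r 0.1502 ang 0.644
tip [313.4 238.6] r 0.1518 ang 0.644
t 12.78 pos [ 0.6481 -0.119   0.2763] rpy [ 179.77   -0.25 -141.4 ] F [-3.4 -3.2  3.5] M [-1.27  1.43 -0.22] open 0.0215
```

View pics/w8.png

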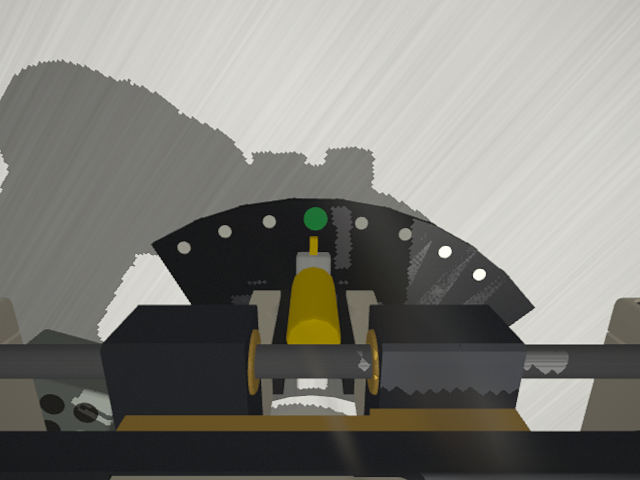

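The pointer tip (313,239) reads 0.644, and the green dot (315,218) reads 0.639. I'll hold for a moment, check that it stays, and check the cap and bystanders.

Emit:
carry_out:
  linear:
    - [0, 0, 0]
    - [0, 0, 0]
    - [0, 0, 0]
    - [0, 0, 0]
    - [0, 0, 0]
    - [0, 0, 0]
    - [0, 0, 0]
    - [0, 0, 0]
    - [0, 0, 0]
    - [0, 0, 0]
    - [0, 0, 0]
    - [0, 0, 0]
  twist: [0, 0, 0, 0, 0, 0, 0, 0, 0, 0, 0, 0]

```text
clock: 13.78
tool_pos: [0.648, -0.1191, 0.2763]
orientation: [179.8, -0.3, -141.4]
force: [-4.3, -4.2, 3.6]
opening: 0.0213
```

```bash
python3 lev.py; python3 ptr.py w9 | egrep 'green|tip'; python3 -c "
from h import *
cv2.imwrite('pics/s9.png',ctrl.snapshot('scene'))"
```

```text
t 13.78 pos [ 0.648  -0.1191  0.2763] rpy [ 179.77   -0.27 -141.41] F [-4.3 -4.2  3.6] M [-1.29  1.39 -0.27] open 0.0213
shift cm [7.84 2.75 0.18] twist 37.89
[ 0.64697819 -0.1190656 ] r 0.12936061976206784 lever est 0.6485257507151669
green [314.6 218.3] r 0.1594 ang 0.639
tip [313.4 238.6] r 0.1502 ang 0.642
tip [313.4 238.6] r 0.1518 ang 0.643
```

View pics/s9.png

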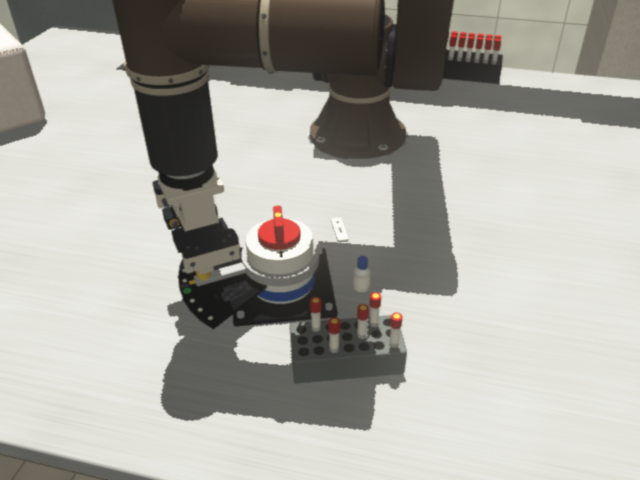

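```bash
python3 -c "
from h import *
print(ctrl.close_job())"
```

```text
the job is handed in; nothing more can be done
None
```

I screwed the cap home, then pulled the lever to the fourth click and handed the job in at about 14 s of the 59 s, still gripping the knob. No verdict was reported.

- **Cap:** I turned it clockwise by about 55°, until the twisting moment rose to about 0.7 N m, well over the 0.12 N m friction. The last 2° or so of gripper turn slipped on the bar, so it was against the stop. After release the bar measured 20.1° ± 0.5° and the home line 20.8°, which agree to within measuring error. In the last picture the bar still lined up with the mark.
- **Lever:** After holding for one more second, the pointer read 0.642 rad and the green dot 0.639. The gripper's own position gave 0.649. The nominal seat is 0.64 and the fifth click is at 0.80. The lever pushed back with about 6 N sideways, and the drift over that second was about 0.0015 rad.
- **Bystanders:** The rack, dropper bottle and cassette looked unmoved in the last scene picture. I did not measure their positions again.

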